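# Lay out a candle kit round the sample candle

### The arm

A 6-joint arm with a two-finger parallel gripper is mounted at the origin on a cart in front of the work surface, level with it; the furniture and walls round the work are solid. World frame = base frame: x ahead of the robot, y to its left, z up, the work surface at z = 0. Lengths are in mm, angles in rad, forces in N, time in s.
With the tool pointing down it reaches from about 350 to 975 mm from the base axis. Payload 7.1 kg.
Tool frame: the origin (TCP) lies midway between the tips of the shut fingers; the grasp point (between the pads) lies 19 mm behind it (ctrl.grip_depth is the distance from the TCP to the grasp point, in mm); z points along the fingers, y is the line along which they close (so a half turn about z gives the same grasp; the last joint's range is limited). The gripper opens to 88 mm and grips with 3 to 60 N. Pads are 20 mm wide; open, the fingers measure 115 mm over their backs; the gripper's body (75 mm by 178 mm) begins 61 mm behind the grasp point.
Start: joints at [1.224, 0.423, 1.63, -0, 1.089, -0.019], TCP at [201.194, 591.714, 222.675] pointing down, gripper open.
Joint ranges: [-3, 3], [-0.9, 2.11], [0.09, 2.58], [-1.31, 4.45], [0.11, 2.69], [-2.54, 2.54]. Speed limits (rad/s): [2.39, 2.39, 3.01, 3.14, 3.14, 3.14].

### API

Orientations are given as a rotation vector (axis times angle).
In Python, from workcell import get_obs, vision, ctrl gives the robot as it stands.
- The arm moves only by the tool step_arm, never from a script. Its argument "plan" is a list of rows, each a list of 7 numbers: the opening, from -1 (shut) to 1 (fully open), then the shift along the tool's x, y, z as a fraction of full scale, then the turn, a rotation vector about the tool's x, y, z as a fraction of full scale. In form: [[fingers, dx, dy, dz, wx, wy, wz], ...]. A call has 1 to 20 rows; each row shifts and turns the commanded pose from where the row before left it, along the tool's axes as they then stand; what a row does not reach is not made up. Full scale, the value 1, is 50 mm for a shift and 0.12 rad for a turn. A row lasts 1/8 s, in which the tool goes at most 62.5 mm and 10.7 degrees, less where a joint would pass 70% of its speed; a pose out of reach is approached as far as the arm can. A call with a number of a shift or a turn outside -1 to 1 is refused whole. A call with a gripper value outside its range is refused whole. The fingers move at their own pace and stop on an object; the grip force is fixed at half the most. Time passes only in rows, so rows that do not move let the fingers close. It gives the time, the measured TCP pose, the force, the opening and the grip force at its end, in the units of the state.
- get_obs(): the state, without advancing time (a new reading comes with each control period).
- vision.get_image(name): name is "scene" or "side" or "wrist"; returns a dict with "pixels" (384x512x3 uint8, red, green, blue), "depth" (384x512 float32, mm along the optical axis (not along the pixel's ray), 0 where there is no reading), "fx", "fy", "cx", "cy" (pixels), "k1" (the pictures are not rectified: a ray, as slopes to the right and down, at radius r is drawn at 1 + k1 r^2 times it, then the intrinsics apply), "T" (4x4, takes a point from camera to world coordinates); the wrist camera has in their place "T_tool_cam" (4x4, takes a point from camera to tool coordinates, whose origin is the TCP and whose axes are the flange's). Camera axes: x right, y down, z forward; pixel columns grow to the right and rows downward; lengths in mm; the calibration is good to about 2 mm. A picture is of the moment at which its call begins: read the wrist's pose just before it.
- ctrl.close_job(): hands the job in; it is judged then, once.
The state is a dict: "t": time; "qpos": joint angles; "qvel": joint speeds; "joint_torque": joint torques, N m; "ee_pos": TCP position; "orientation": TCP orientation; "ft_force": force on the tool from outside, world axes, zero at the start; "moment": the same for the moment, N m; "width": finger opening in mm; "grasp_force": force on a finger pad.
Only numpy, scipy, OpenCV 4.12 (cv2) and the standard library are available. Lean on these libraries where they do the work, as an engineer would, in place of code of your own. Each camera call takes 0.05 s, during which the arm holds its last target. There are 200 camera calls.

### The job

Set out the kit for the next candle on the board with the six blue squares, where a sample candle and a roll of masking tape already stand at the two ends of the far row. Stand the empty tin upright in the middle of the square between the candle and the tape, stand the cardboard roll in the middle of the square directly in front of the empty tin (on the robot's side), lay the wax block flat in the middle of the square directly in front of the candle, and lay the matchbox flat and centred on top of the wax block. Leave the candle, the tape and the things lying round the board where they are.

Things in the scene. Friction and masses are not known exactly. Their poses are not given: they have to be found in the camera images.
- board: Pale plywood board fixed to the table, 205 (x) by 330 (y) by 10 mm thick, turned up to 9 degrees. Origin: centre of its underside; x away from the robot, y left, z up. Six blue-outlined 82 mm squares on top, centres at x = -50 (near row) and +50 mm (far row), y = -105, 0, +105 mm. Candle and tape stand in the outer far squares, either way round; the other four start empty.
- candle: Sample candle: pale tin with a yellowish rim, filled with brown coiled cardboard and a card wick; 78 mm across, 54 mm high, 0.21 kg, loose. Its origin is the centre of its underside. Leave it where it is.
- masking_tape: Roll of yellowish masking tape lying flat, 98 mm across, 25 mm high, loose. Its origin is the centre of its underside. Leave it where it is.
- empty_tin: Empty smooth pale tin with a yellowish rim, upright, 68 mm across, 62 mm high, about 0.05 kg, rigid. Origin at the centre of its underside, z up. Grasp across the body from above.
- card_roll: Brown roll of corrugated cardboard strip, standing upright on the open table left of the board (not the similar fixed roll at the back beside the wooden box), 62 mm across, about 45 mm high with a firm body up to 40 mm, 0.03 kg, rigid. Origin at the centre of its underside, z up. Grasp across the roll.
- wax_block: Smooth cream-coloured block of wax with rounded edges, 44 mm (its x) by 62 mm (its y) by 28 mm high, about 0.1 kg. Origin at the centre of its underside, z up. Grasp across the 44 mm side.
- match_box: Red closed matchbox lying flat, 36 mm (its x) by 53 mm (its y) by 15 mm high, 0.012 kg, rigid. Origin at the centre of its underside, z up. Grasp across the 36 mm side.
- pen: Blue and white marker pen lying near the front edge of the table, 135 mm long, 17 mm thick. Its origin is the centre of its underside. Leave it where it is.
- brush: Flat brush with a red handle lying near the front edge of the table, 190 mm long, 42 mm wide, 10 mm high. Its origin is the centre of its underside. Leave it where it is.
- ribbed_tin: Taller empty tin with ribbed grey sides, not part of the kit, 68 mm across, 76 mm high, standing to the right of the board. Its origin is the centre of its underside. Leave it where it is.
There are look-alikes about, which are no part of the job. Leave any grey or turquoise look-alike of the match_box alone.

How it is judged:
By the outcome, as a careful person would: the job done as asked, in the order asked, and still so for the second after the job is handed in, with the robot touching nothing.
It also fails if it takes over 96 s, if anything falls off the work surface, if the arm or the gripper's body presses on something with over 40 N, if the wrist force passes 120 N, or if a joint passes its speed limit or range.

## Working session

There is one attempt and no reset: what is moved stays moved. The work goes in short steps, Python scripts to look and compute and a tool call to move; the robot and the scene stay as the last step left them, time stands still between calls to the robot, and variables do not carry over. Pictures are saved under pics/ and viewed, at most 14 in all, crops included, and the job is handed in when it is done.

Besides the shell and the picture viewer there is one more tool, called after ">>>" by a JSON object that holds its "method" and its "body". step_arm: Moves the arm, as the interface text tells. Its arguments: {"type":"object","properties":{"plan":{"type":"array","items":{"type":"array","items":{"type":"number","minimum":-1,"maximum":1}}}},"required":["plan"]}

```bash
mkdir -p pics; ls
cat > h.py <<'E'
import numpy as np, cv2
from scipy.spatial.transform import Rotation as R
from workcell import get_obs, vision, ctrl
def grab(name):
    o=get_obs(); im=vision.get_image(name)
    if 'T' not in im:
        T=np.eye(4); T[:3,:3]=R.from_rotvec(o['orientation']).as_matrix(); T[:3,3]=o['ee_pos']
        im['T']=T@im['T_tool_cam']
    return im
def cloud(im):
    h,w=im['depth'].shape; v,u=np.mgrid[:h,:w]
    K=np.array([[im['fx'],0,im['cx']],[0,im['fy'],im['cy']],[0,0,1.]])
    p=np.stack([u,v],-1).reshape(-1,1,2).astype(float)
    n=cv2.undistortPoints(p,K,np.array([im['k1'],0,0,0,0.])).reshape(h,w,2)
    d=im['depth'][...,None]
    P=np.concatenate([n*d,d],-1)@im['T'][:3,:3].T+im['T'][:3,3]
    P[im['depth']<=0]=np.nan
    return P
def save(im,f): cv2.imwrite('pics/'+f,im['pixels'][...,::-1])
E
python3 - <<'E'
from h import *
for n in ('scene','side','wrist'):
    im=grab(n); save(im,n+'0.png'); np.savez(n+'0.npz',P=cloud(im),px=im['pixels'])
    print(n,im['T'].round(2).tolist(),im['fx'],im['k1'])
print(get_obs())
E
```

```text
pics
scene [[-0.88, -0.3, 0.37, -32.18], [-0.48, 0.58, -0.66, 1078.67], [-0.02, -0.76, -0.65, 955.11], [0.0, 0.0, 0.0, 1.0]] 457.30051917285624 -0.039464744379675364
side [[0.83, -0.29, 0.48, -119.69], [-0.55, -0.44, 0.71, -761.6], [0.01, -0.85, -0.52, 726.36], [0.0, 0.0, 0.0, 1.0]] 413.07487965583874 -0.13343135830862174
wrist [[0.32, 0.91, 0.26, 130.45], [0.95, -0.31, -0.09, 614.94], [-0.0, 0.27, -0.96, 384.04], [0.0, 0.0, 0.0, 1.0]] 284.55697334170094 0.023120611909612707
{'t': 0.15, 'qpos': array([ 1.22397379e+00,  4.23672736e-01,  1.63049491e+00, -4.20816415e-05,
        1.08858896e+00, -1.89785765e-02]), 'qvel': array([-0.00183022, -0.00203657, -0.00124824, -0.00118446, -0.00045107,
       -0.00050379]), 'joint_torque': array([-1.06708318e-03, -5.44985318e+01, -2.73919380e+01,  6.44201087e-02,
        2.04956392e-02, -1.13098074e-04]), 'ee_pos': array([201.08155013, 591.32230834, 222.08330209]), 'orientation': array([-5.12613988e-01, -3.09931092e+00,  1.80837734e-03]), 'ft_force': array([ 0.34411382,  0.05961211, -0.4296206 ]), 'moment': array([-0.00049219,  0.0395392 ,  0.03823204]), 'grasp_force': 0.0, 'width': 87.91202247493918}
```

View pics/scene0.png

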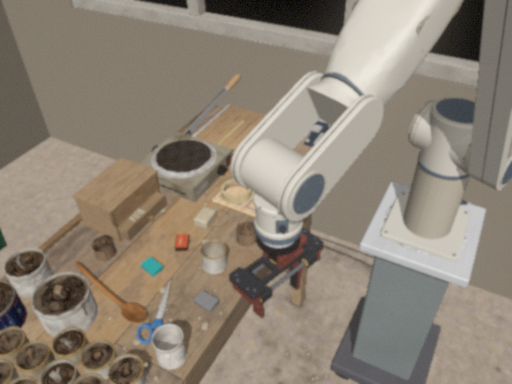

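View pics/side0.png

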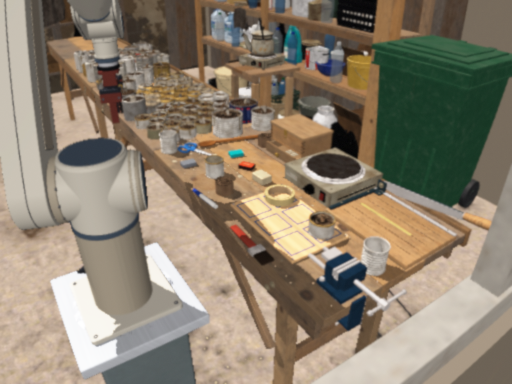

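The side view shows the tape (280,195) at the left end of the far row and the candle (321,224) at the right end.

Candidates, by side-view pixel:
- **Empty tin:** (214,166). Look-alikes are the ribbed tin (376,255) and the mug (170,142).
- **Card roll:** (226,185). The look-alike is the fixed roll by the box, at scene (104,247).
- **Wax block:** (262,177).
- **Matchbox:** red, (246,166). Look-alikes are turquoise (236,153) and grey (188,163).

Next I'll get coordinates and a close crop.

Run:
```python
from h import *
D=np.load('side0.npz');P=D['P']
for n,u,v in [('tin',214,160),('roll',226,178),('wax',262,175),('red',247,165),('turq',236,153),('grey',188,163),('tape',266,192),('candle',321,218),('ribbed',376,242),('pen',204,197),('brush',245,238),('brush2',262,256),('vise',345,270),('box',300,122),('hot',335,165),('mug',170,133)]:
    print(n,P[v,u].round(0))
im=D['px'][125:285,150:400]
cv2.imwrite('pics/side0c.png',cv2.resize(im,None,fx=3.2,fy=3.2,interpolation=cv2.INTER_CUBIC)[...,::-1])
```

```text
tin [489. 446.  39.]
roll [459. 305.  40.]
wax [587. 277.  25.]
red [596. 391.  11.]
turq [609. 493.  16.]
grey [416. 518.  16.]
tape [526. 164.  34.]
candle [561. -61.  52.]
ribbed [ 606. -231.   57.]
pen [359. 276.  13.]
brush [360.  26.   9.]
brush2 [358. -64.   8.]
vise [ 437. -285.   85.]
box [844. 398. 126.]
hot [775. 117.  82.]
mug [433. 716.  62.]
```

View pics/side0c.png

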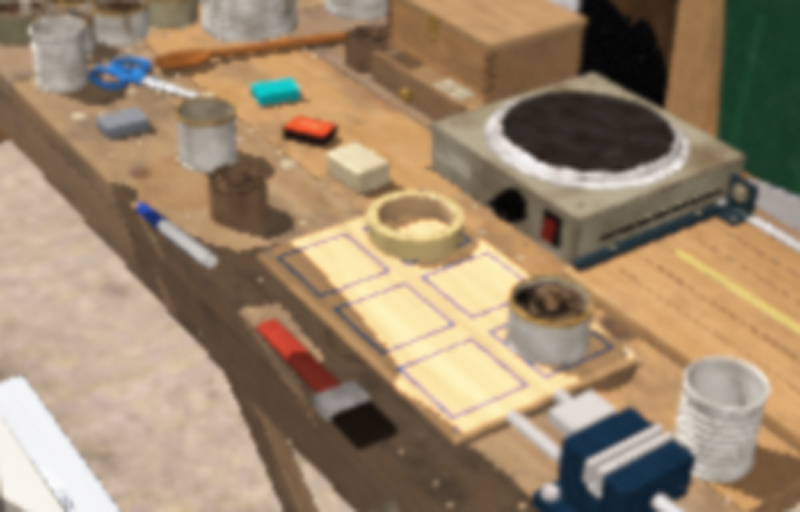

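The crop confirms the choices: tin at crop (207,135), roll (238,197), wax (357,167), red matchbox (310,130). The vise is at the board's near right. I'll square the tool with the world and look from above.

>>> {"method": "step_arm", "body": {"plan": [[1,0,0,-0.2,0,0,-0.91],[1,0,0,-0.2,0,0,-0.91],[1,0,0,-0.2,0,0,-0.91],[1,-0.46,-0.77,-0.15,0,0,0],[1,-0.46,-0.77,-0.15,0,0,0],[1,-0.46,-0.77,-0.15,0,0,0],[1,-0.46,-0.77,-0.15,0,0,0],[1,-0.46,-0.77,-0.15,0,0,0],[1,-0.46,-0.77,-0.15,0,0,0],[1,-0.46,-0.77,-0.15,0,0,0],[1,-0.46,-0.77,-0.15,0,0,0],[1,-0.46,-0.77,-0.15,0,0,0],[1,-0.46,-0.77,-0.15,0,0,0],[1,0,0,0,0,0,0],[1,0,0,0,0,0,0]]}}

```text
t: 2.02
ee_pos: [430.8, 206.7, 327.4]
orientation: [-0.001, -3.141, -0.0]
ft_force: [0.2, -0.1, 0.2]
width: 87.9
grasp_force: 0.0
```

Run:
```python
from h import *
im=grab('wrist'); save(im,'wrist1.png'); np.savez('wrist1.npz',P=cloud(im),px=im['pixels']); print(get_obs()['orientation'],get_obs()['ee_pos'])
```

```text
[ 2.39856828e-04 -3.14078129e+00 -2.79438039e-05] [430.5393819  207.13166588 327.32468252]
```

View pics/wrist1.png

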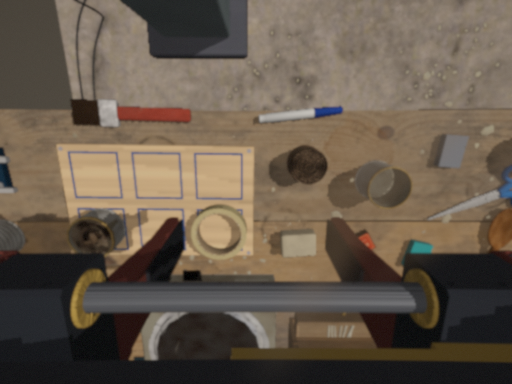

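The overhead view shows the board squares (69-243, 150-200), candle (92,232), tape (218,232), roll (307,165), tin (375,182), wax (298,243), and the red box partly hidden (366,240). I'll back off for a clear second view.

>>> {"method": "step_arm", "body": {"plan": [[1,0.5,0.5,-0.1,0,0,0],[1,0.5,0.5,-0.1,0,0,0],[1,0.5,0.5,-0.1,0,0,0],[1,0,0.4,0,0,0,0],[1,0,0,0,0,0,0],[1,0,0,0,0,0,0]]}}

```text
t: 2.82
ee_pos: [356.4, 301.5, 342.2]
orientation: [0.0, -3.141, 0.001]
ft_force: [1.2, 0.7, 0.2]
width: 87.8
grasp_force: 0.0
```

```bash
cat > m.py <<'E'
from h import *
from scipy.optimize import least_squares
def circ(p):
    f=lambda q: np.hypot(p[:,0]-q[0],p[:,1]-q[1])-q[2]
    r=least_squares(f,[*p.mean(0),35],loss='soft_l1',f_scale=2); return r.x.round(1)
def box(P,c,zlo,zhi,r=60):
    return (np.hypot(P[...,0]-c[0],P[...,1]-c[1])<r)&(P[...,2]>zlo)&(P[...,2]<zhi)
def board(P,px):
    b=px.astype(int); hsv=cv2.cvtColor(px,cv2.COLOR_RGB2HSV)
    m=(b[...,2]>b[...,0]+5)&(P[...,0]>380)&(P[...,0]<640)&(P[...,1]>-140)&(P[...,1]<230)&(abs(P[...,2]-10)<6)
    p=P[m][:,:2]
    cs=[(x,y) for x in(-50,50) for y in(-105,0,105)]
    def f(q):
        c,s=np.cos(q[2]),np.sin(q[2]); l=(p-q[:2])@np.array([[c,-s],[s,c]])
        d=[]
        for x,y in cs:
            a=np.abs(l-[x,y])-40.5
            o=np.hypot(*np.maximum(a,0).T)+np.minimum(a.max(1),0)
            d.append(np.abs(o))
        return np.min(d,0)
    best=min((least_squares(f,[x,y,t],loss='soft_l1',f_scale=2) for x in(470,490,510,530) for y in(20,40,60) for t in(-.1,0,.1)),key=lambda r:r.cost)
    return best.x.round(3),m.sum(),np.median(f(best.x)).round(2)
def rect(P,m):
    p=P[m][:,:2].astype(np.float32); z=np.median(P[m][:,2])
    return cv2.minAreaRect(p),z.round(1),len(p)
E
python3 - <<'E'
from m import *
im=grab('wrist'); save(im,'wrist2.png'); np.savez('wrist2.npz',P=cloud(im),px=im['pixels']); print(get_obs()['ee_pos'])
for n in ('wrist1','wrist2','side0'):
    D=np.load(n+'.npz');P=D['P'];px=D['px'].astype(int); print(n)
    try: print('board',board(P,D['px']))
    except Exception as e: print(e)
    def top(c,zlo,zhi,r):
        m=box(P,c,zlo,zhi,r); p=P[m][:,:2].astype(np.float32)
        if len(p)>10: return circ(cv2.convexHull(p).reshape(-1,2)),len(p),np.median(P[m][:,2]).round(1),np.round(cv2.minEnclosingCircle(p)[0],1)
    print('tin',top((500,430),52,72,60)); print('roll',top((465,305),36,60,60))
    print('candle',top((560,-60),50,75,60)); print('tape',top((570,150),28,42,70))
    print('wax',rect(P,box(P,(590,270),22,35,60)))
    red=(px[...,0]>px[...,1]*1.8)&(px[...,0]>90)&(px[...,1]<110)
    m=box(P,(600,390),9,22,60)&red
    if m.sum()>5: print('red',rect(P,m))
E
```

```text
[356.41569453 301.21344096 342.21240772]
wrist1
board (array([ 5.18495e+02,  3.80290e+01, -1.60000e-02]), np.int64(73), np.float64(0.66))
tin (array([475.2, 416.2,  33.9]), 343, np.float64(60.5), array([475.5, 415.9]))
roll (array([444.2, 292. ,  29.8]), 893, np.float64(41.0), array([444.9, 291.9]))
candle (array([561.9, -64.7,  38.1]), 452, np.float64(54.8), array([561.4, -65.6]))
tape (array([565.3, 144.3,  48. ]), 988, np.float64(34.2), array([564.9, 144.7]))
wax (((590.4299926757812, 284.4651184082031), (44.81443786621094, 60.64183044433594), 2.965240716934204), np.float64(27.7), 788)
red (((586.8613891601562, 411.99151611328125), (33.647159576416016, 15.258078575134277), 44.55450439453125), np.float64(14.8), 114)
wrist2
board (array([ 4.3820e+02,  3.7752e+01, -1.9000e-02]), np.int64(7), np.float64(0.21))
tin (array([474.9, 416.3,  33.4]), 133, np.float64(60.8), array([474.8, 416.5]))
roll (array([444. , 292.2,  29.8]), 766, np.float64(41.1), array([444.6, 292. ]))
candle None
tape (array([562.9, 152.7,  40.7]), 224, np.float64(34.2), array([560.8, 171. ]))
wax (((581.90631103515
[... 207 characters left out ...]
677246094), np.float64(14.6), 260)
side0
board (array([489.878,  38.449,  91.719]), np.int64(1), np.float64(0.0))
tin (array([474.5, 416.5,  34.1]), 74, np.float64(56.7), array([477.7, 415.4]))
roll (array([441.7, 291.3,  32.1]), 161, np.float64(40.6), array([444.2, 292. ]))
candle (array([560.4, -66.1,  38. ]), 142, np.float64(53.6), array([561.7, -66.3]))
tape (array([562.6, 142. ,  48.8]), 212, np.float64(33.0), array([562.8, 141.6]))
wax (((587.8067626953125, 282.50579833984375), (43.13286590576172, 63.32273483276367), 3.6228907108306885), np.float64(26.5), 122)
red (((594.5108032226562, 391.9618225097656), (36.74589538574219, 50.50282669067383), 24.98427391052246), np.float64(13.6), 48)
```

View pics/wrist2.png

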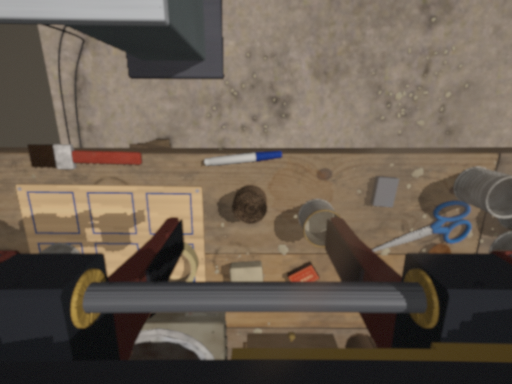

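Run:
```python
from m import *
cs=[(x,y) for x in(-50,50) for y in(-105,0,105)]
for n in ('wrist1','side0'):
    D=np.load(n+'.npz');P=D['P'];px=D['px'].astype(float)
    reg=(P[...,0]>390)&(P[...,0]<640)&(P[...,1]>-150)&(P[...,1]<230)&(abs(P[...,2]-10)<(4.5))
    g=px[...,2]-px[...,0]; bg=cv2.medianBlur((g+128).clip(0,255).astype(np.uint8),15).astype(float)-128
    m=reg&(g-bg>22)
    p=P[m][:,:2]
    def f(q):
        c,s=np.cos(q[2]),np.sin(q[2]); l=(p-q[:2])@np.array([[c,-s],[s,c]])
        d=[]
        for x,y in cs:
            a=np.abs(l-[x,y])-40.5
            d.append(np.abs(np.hypot(*np.maximum(a,0).T)+np.minimum(a.max(1),0)))
        return np.min(d,0)
    r=min((least_squares(f,[x,y,t],loss='soft_l1',f_scale=1.5) for x in(490,505,520) for y in(20,40,60) for t in(-.1,0,.1)),key=lambda r:r.cost)
    print(n,r.x.round(3),m.sum(),np.percentile(f(r.x),[50,80]).round(1))
    mm=reg&(P[...,2]>6.5); rr=cv2.minAreaRect(P[mm][:,:2].astype(np.float32)); print(rr)
    x,y,t=r.x
    for nm,c in zip(('tin','roll','wax','candle','tape'),((50,0),(-50,0),(-50,-105),(50,-105),(50,105))):
        print(nm,(x+np.cos(t)*c[0]-np.sin(t)*c[1]).round(1),(y+np.sin(t)*c[0]+np.cos(t)*c[1]).round(1))
```

```text
wrist1 [ 5.16755e+02  3.88130e+01 -1.10000e-02] 2037 [1.3 2.5]
((527.43994140625, 38.95881652832031), (329.810302734375, 227.5712127685547), 89.21564483642578)
tin 566.8 38.3
roll 466.8 39.3
wax 465.7 -65.7
candle 565.6 -66.7
tape 567.9 143.3
side0 [ 5.15349e+02  3.95970e+01 -1.00000e-02] 396 [1.7 3. ]
((526.0084228515625, 27.975021362304688), (347.6203918457031, 231.53936767578125), 89.21758270263672)
tin 565.3 39.1
roll 465.4 40.1
wax 464.3 -64.9
candle 564.3 -65.9
tape 566.4 144.1
```

>>> {"method": "step_arm", "body": {"plan": [[1,0,0,0.2,0,0,0.94],[1,0,0,0.2,0,0,0.94],[1,0,0,0.2,0,0,0.94],[1,0,0,0.2,0,0,0.94],[1,0,0,0.2,0,0,0.94],[1,0,0,0.2,0,0,0.94],[1,0,0,0.2,0,0,0.94],[1,0,0,0.2,0,0,0.94],[1,0,0,0.2,0,0,0.94],[1,0,0,0.2,0,0,0.94],[1,0,0,0.2,0,0,0.94],[1,0,0,0.2,0,0,0.94],[1,0,0,0.2,0,0,0.94],[1,0,0,0.2,0,0,0.94],[1,0.57,0.59,0.4,0,0,0],[1,0.57,0.59,0.4,0,0,0],[1,0.57,0.59,0.4,0,0,0],[1,0.57,0.59,0.4,0,0,0],[1,0,0,0,0,0,0],[1,0,0,0,0,0,0]]}}

```text
t: 5.38
ee_pos: [474.9, 413.4, 122.3]
orientation: [-2.232, -2.211, 0.003]
ft_force: [-0.1, 0.1, 0.5]
width: 87.8
grasp_force: 0.0
```

Run:
```python
from m import *
o=get_obs(); M=R.from_rotvec(o['orientation']).as_matrix(); print(o['qpos'].round(2),o['ee_pos'].round(1)); print(M.round(3))
def g(x,y,z): print((M.T@(np.array([x,y,z])-o['ee_pos'])/50).round(3))
g(475,416.3,25)
```

```text
[ 0.7   0.55  1.68 -0.    0.91  0.71] [474.9 413.4 122.3]
[[ 0.01   1.    -0.001]
 [ 1.    -0.01  -0.001]
 [-0.001 -0.001 -1.   ]]
[0.06  0.004 1.946]
```

>>> {"method": "step_arm", "body": {"plan": [[1,0.06,0,0.4,0,0,0],[1,0,0,0.4,0,0,0],[1,0,0,0.4,0,0,0],[1,0,0,0.4,0,0,0],[1,0,0,0.35,0,0,0],[1,0,0,0,0,0,0],[-1,0,0,0,0,0,0],[-1,0,0,0,0,0,0],[-1,0,0,0,0,0,0],[-1,0,0,0,0,0,0],[-1,0,0,0,0,0,0],[-1,0,0,0,0,0,0]]}}

```text
t: 6.88
ee_pos: [475.6, 418.1, 26.0]
orientation: [2.231, 2.212, 0.002]
ft_force: [-0.3, -0.1, 5.3]
width: 68.3
grasp_force: 30.0
```

>>> {"method": "step_arm", "body": {"plan": [[-1,0,0,-0.45,0,0,0],[-1,0,0,-0.45,0,0,0],[-1,0,0,-0.45,0,0,0],[-1,0,0,-0.45,0,0,0],[-1,0,0,-0.45,0,0,0],[-1,-0.84,0.21,0,0,0,0],[-1,-0.84,0.21,0,0,0,0],[-1,-0.84,0.21,0,0,0,0],[-1,-0.84,0.21,0,0,0,0],[-1,-0.84,0.21,0,0,0,0],[-1,-0.84,0.21,0,0,0,0],[-1,-0.84,0.21,0,0,0,0],[-1,-0.84,0.21,0,0,0,0],[-1,-0.84,0.21,0,0,0,0],[-1,0,0,0,0,0,0],[-1,0,0,0,0,0,0]]}}

```text
t: 8.88
ee_pos: [566.2, 39.1, 138.3]
orientation: [-2.232, -2.211, -0.001]
ft_force: [-0.9, -0.2, -0.3]
width: 68.0
grasp_force: 30.0
```

```bash
cat > go.py <<'E'
import sys
from m import *
o=get_obs(); M=R.from_rotvec(o['orientation']).as_matrix(); print(o['ee_pos'].round(1),o['width'],o['qpos'].round(2))
print((M.T@(np.array([float(a) for a in sys.argv[1:4]])-o['ee_pos'])/50).round(3))
E
python3 go.py 566 39.5 36.5
python3 - <<'E'
from m import *
im=grab('side'); save(im,'side1.png')
P=cloud(im); m=box(P,(566,39),110,180,70); 
p=P[m]; print(len(p),p[:,2].max(), p[:,:2].min(0),p[:,:2].max(0))
E
```

```text
[566.2  39.1 138.3] 68.01179030498297 [0.05 0.45 1.82 0.   0.87 0.06]
[ 0.007 -0.005  2.036]
684 179.74450521400513 [517.39591591   1.46175836] [609.15572543  73.21488801]
```

>>> {"method": "step_arm", "body": {"plan": [[-1,0,0,0.4,0,0,0],[-1,0,0,0.4,0,0,0],[-1,0,0,0.4,0,0,0],[-1,0,0,0.4,0,0,0],[-1,0,0,0.3,0,0,0],[-1,0,0,0.1,0,0,0],[-1,0,0,0,0,0,0]]}}

```text
t: 9.8
ee_pos: [566.3, 39.2, 37.7]
orientation: [-2.23, -2.212, 0.0]
ft_force: [0.4, 0.0, -0.8]
width: 67.7
grasp_force: 30.0
```

>>> {"method": "step_arm", "body": {"plan": [[-1,0,0,0.03,0,0,0],[-1,0,0,0,0,0,0],[1,0,0,0,0,0,0],[1,0,0,0,0,0,0],[1,0,0,0,0,0,0],[1,0,0,0,0,0,0],[1,0,0,-0.3,0,0,0],[1,0,0,-0.4,0,0,0],[1,0,0,-0.6,0,0,0],[1,0,0,-0.8,0,0,0],[1,0.6,-0.3,-0.6,0,0,0],[1,0.9,-0.3,-0.6,0,0,0],[1,0.9,-0.3,-0.6,0,0,0],[1,0.9,-0.3,0,0,0,0],[1,0,0,0,0,0,0],[1,0,0,0,0,0,0]]}}

```text
t: 11.8
ee_pos: [507.7, 204.0, 231.6]
orientation: [2.23, 2.212, -0.0]
ft_force: [-0.4, 0.1, 0.7]
width: 87.7
grasp_force: 0.0
```

Run:
```python
from m import *
print(get_obs()['ee_pos'].round(1))
for n in('wrist','side'):
    im=grab(n); save(im,n+'3.png'); P=cloud(im); np.savez(n+'3.npz',P=P,px=im['pixels'])
    def top(c,zlo,zhi,r):
        m=box(P,c,zlo,zhi,r); p=P[m][:,:2].astype(np.float32)
        if len(p)>10: return circ(cv2.convexHull(p).reshape(-1,2)),len(p),np.median(P[m][:,2]).round(1),np.round(cv2.minEnclosingCircle(p)[0],1)
    print(n,'tin',top((566,39),62,82,55),'candle',top((562,-65),50,75,50),'roll',top((444,292),36,60,60))
```

```text
[507.7 204.  231.6]
wrist tin (array([566.6,  37.5,  34.3]), 362, np.float64(69.5), array([566.1,  37.3])) candle (array([561.9, -63.9,  37.3]), 287, np.float64(54.5), array([561.8, -54.8])) roll (array([444.4, 291.9,  30.2]), 1600, np.float64(41.2), array([444.3, 291.6]))
side tin (array([565.1,  36.9,  34.8]), 123, np.float64(67.2), array([563.2,  38.1])) candle (array([560.9, -65.9,  38.7]), 135, np.float64(53.5), array([561.2, -65.4])) roll (array([442.8, 290.8,  31.3]), 159, np.float64(41.0), array([443.7, 291. ]))
```

View pics/wrist3.png

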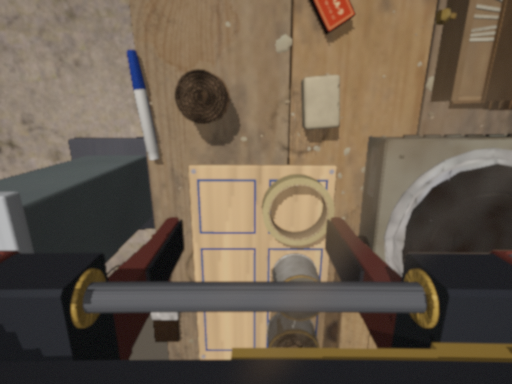

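The tin is standing in the far middle square, with its rim around (297,262). The wax (321,101), roll (201,97) and red box (331,12) are in clear view. I'll refine the measurements.

```bash
python3 - <<'E'
from m import *
cs=[(x,y) for x in(-50,50) for y in(-105,0,105)]
D=np.load('wrist3.npz');P=D['P'];px=D['px'].astype(float)
reg=(P[...,0]>400)&(P[...,0]<630)&(P[...,1]>-130)&(P[...,1]<210)&(abs(P[...,2]-10)<4.5)
g=px[...,2]-px[...,0]; bg=cv2.medianBlur((g+128).clip(0,255).astype(np.uint8),21).astype(float)-128
m=reg&(g-bg>30); m[:165]=0
v=np.zeros(m.shape,np.uint8); v[m]=255; 
p=P[m][:,:2]
def f(q):
    c,s=np.cos(q[2]),np.sin(q[2]); l=(p-q[:2])@np.array([[c,-s],[s,c]]); d=[]
    for x,y in cs:
        a=np.abs(l-[x,y])-40.5
        d.append(np.abs(np.hypot(*np.maximum(a,0).T)+np.minimum(a.max(1),0)))
    return np.min(d,0)
r=min((least_squares(f,[x,y,t],loss='soft_l1',f_scale=1) for x in(490,505,515,520) for y in(20,40,60) for t in(-.1,0,.1)),key=lambda r:r.cost)
x,y,t=r.x;print(r.x.round(3),m.sum(),np.percentile(f(r.x),[50,80]).round(1))
for nm,c in zip(('tin','roll','wax'),((50,0),(-50,0),(-50,-105))):
    print(nm,(x+np.cos(t)*c[0]-np.sin(t)*c[1]).round(1),(y+np.sin(t)*c[0]+np.cos(t)*c[1]).round(1))
pp=P[165:185,200:330][abs(P[165:185,200:330,2]-10)<3]; print('top edge y',np.percentile(pp[:,1],98))
row=P[215,180:205]; print(row[:,[0,2]].round(1).tolist())
print('wax',rect(P,box(P,(590,284),22,35,50)))
E
python3 go.py 444.3 292 100
```

```text
[ 5.16555e+02  3.84100e+01 -1.30000e-02] 1425 [1.  2.1]
tin 566.6 37.8
roll 466.6 39.0
wax 465.2 -65.9
top edge y 203.34822087890606
[[397.8, 1.1], [398.6, -1.3], [400.3, -0.6], [402.4, 1.8], [403.4, -0.0], [404.7, -0.4], [406.5, 0.6], [408.0, 0.9], [408.8, -1.9], [410.7, 0.1], [412.2, -0.1], [415.4, 7.2], [417.6, 10.5], [419.2, 11.1], [420.1, 9.0], [421.8, 10.1], [423.3, 10.3], [424.5, 9.4], [426.3, 10.9], [427.6, 10.4], [428.7, 8.9], [430.1, 8.7], [431.6, 9.0], [433.3, 10.0], [434.2, 7.6]]
wax (((590.5443725585938, 284.9346618652344), (43.934288024902344, 62.700439453125), 3.4156415462493896), np.float64(27.9), 1880)
[508.  203.3 231.2] 88.12156759284858 [ 0.36  0.3   1.8  -0.    1.05  0.37]
[ 1.762 -1.29   2.623]
```

>>> {"method": "step_arm", "body": {"plan": [[1,0.44,-0.32,0.5,0,0,0],[1,0.44,-0.32,0.5,0,0,0],[1,0.44,-0.32,0.5,0,0,0],[1,0.44,-0.32,0.5,0,0,0],[1,0,-0.01,0.4,0,0,0],[1,0,0,0.2,0,0,0],[1,0,0,0,0,0,0],[1,0,0,0,0,0,0]]}}

```text
t: 12.9
ee_pos: [444.9, 292.7, 101.8]
orientation: [2.232, 2.21, 0.002]
ft_force: [0.3, -0.4, 0.2]
width: 87.7
grasp_force: 0.0
```

```bash
python3 go.py 444.3 292 13
```

```text
[444.9 292.7 101.8] 87.7306685371235 [ 0.56  0.47  1.91 -0.    0.76  0.57]
[-0.015 -0.014  1.776]
```

>>> {"method": "step_arm", "body": {"plan": [[1,-0.01,-0.01,0.45,0,0,0],[1,0,0,0.45,0,0,0],[1,0,0,0.45,0,0,0],[1,0,0,0.42,0,0,0],[1,0,0,0,0,0,0],[-1,0,0,0,0,0,0],[-1,0,0,0,0,0,0],[-1,0,0,0,0,0,0],[-1,0,0,0,0,0,0],[-1,0,0,0,0,0,0],[-1,0,0,-0.4,0,0,0],[-1,0,0,-0.5,0,0,0],[-1,0,0,-0.5,0,0,0],[-1,0,0,0,0,0,0],[-1,0,0,0,0,0,0]]}}

```text
t: 14.78
ee_pos: [443.2, 292.2, 82.1]
orientation: [-2.231, -2.212, 0.001]
ft_force: [0.5, -0.5, -0.8]
width: 61.5
grasp_force: 30.0
```

```bash
python3 go.py 466.7 39 82
```

```text
[443.2 292.2  82.1] 61.525177697427495 [ 0.56  0.5   1.92 -0.    0.72  0.57]
[-5.059e+00  5.140e-01  4.000e-03]
```

>>> {"method": "step_arm", "body": {"plan": [[-1,-0.72,0.07,0,0,0,0],[-1,-0.72,0.07,0,0,0,0],[-1,-0.72,0.07,0,0,0,0],[-1,-0.72,0.07,0,0,0,0],[-1,-0.72,0.07,0,0,0,0],[-1,-0.72,0.08,0,0,0,0],[-1,-0.74,0.08,0,0,0,0],[-1,0,0,0,0,0,0],[-1,0,0,0,0,0,0],[-1,0,0,0.5,0,0,0],[-1,0,0,0.4,0,0,0],[-1,0,0,0.2,0,0,0],[-1,0,0,0,0,0,0]]}}

```text
t: 16.4
ee_pos: [466.3, 39.9, 27.1]
orientation: [-2.229, -2.212, 0.002]
ft_force: [0.7, 1.2, -0.5]
width: 61.6
grasp_force: 30.0
```

```bash
python3 go.py 466.7 39 23
```

```text
[466.3  39.9  27.1] 61.57188919051117 [0.06 0.54 2.07 0.   0.53 0.07]
[-0.017  0.008  0.082]
```

>>> {"method": "step_arm", "body": {"plan": [[-1,-0.02,0.01,0.05,0,0,0],[-1,0,0,0.04,0,0,0],[-1,0,0,0,0,0,0],[0.7,0,0,0,0,0,0],[0.7,0,0,0,0,0,0],[0.7,0,0,0,0,0,0],[0.7,0,0,0,0,0,0],[0.7,0,0,-0.3,0,0,0],[0.7,0,0,-0.5,0,0,0],[0.7,0,0,-0.8,0,0,0],[0.7,0,0,-0.8,0,0,0],[0.7,0.7,0,-0.5,0,0,0],[0.7,0.9,0.2,-0.5,0,0,0],[0.7,0.9,0.3,-0.5,0,0,0],[0.7,0.9,0.3,0,0,0,0],[0.7,0.9,0.4,0,0,0,0],[0.7,0,0,0,0,0,0],[0.7,0,0,0,0,0,0]]}}

```text
t: 18.65
ee_pos: [528.5, 252.2, 218.4]
orientation: [-2.23, -2.212, 0.001]
ft_force: [-1.0, 0.2, 0.2]
width: 74.2
grasp_force: 0.0
```

```bash
python3 - <<'E'
from m import *
print(get_obs()['ee_pos'].round(1))
for n in('wrist','side'):
    im=grab(n); save(im,n+'4.png'); P=cloud(im)
    def top(c,zlo,zhi,r):
        m=box(P,c,zlo,zhi,r); p=P[m][:,:2].astype(np.float32)
        if len(p)>10: return circ(cv2.convexHull(p).reshape(-1,2)),len(p),np.median(P[m][:,2]).round(1)
    print(n,'tin',top((566,39),62,82,55),'roll',top((466,39),45,60,50))
    print('wax',rect(P,box(P,(590,284),22,35,50)))
E
python3 go.py 590.5 285 80
```

```text
[528.5 252.2 218.4]
wrist tin (array([566.2,  38.7,  33.5]), 429, np.float64(70.0)) roll (array([467. ,  36.7,  30. ]), 1151, np.float64(51.3))
wax (((590.9192504882812, 284.79541015625), (43.49057388305664, 61.80332565307617), 3.8833324909210205), np.float64(27.9), 1764)
side tin (array([565.3,  36.7,  34.4]), 128, np.float64(67.7)) roll (array([465.1,  36.4,  30.7]), 221, np.float64(50.6))
wax (((587.0296630859375, 282.3580017089844), (48.20671844482422, 59.6782112121582), 4.592413902282715), np.float64(26.6), 119)
[528.5 251.6 218.4] 74.66102047281667 [ 0.42  0.37  1.72 -0.    1.05  0.43]
[0.682 1.235 2.766]
```

View pics/side4.png

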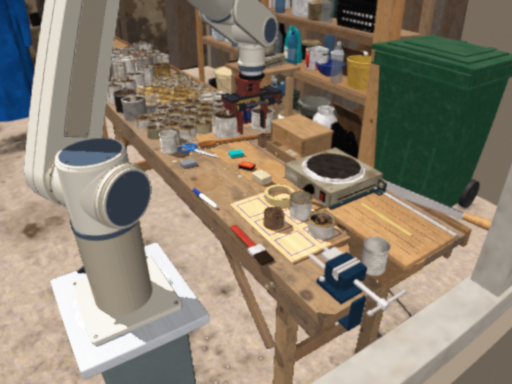

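The side view shows the roll (274,218) and tin (300,206) standing in place. I'll check clearance for the gripper body at the wax pick and place.

Run:
```python
from m import *
P=np.concatenate([np.load('side0.npz')['P'].reshape(-1,3),np.load('wrist3.npz')['P'].reshape(-1,3)]); 
S=np.load('side0.npz')['P'].reshape(-1,3)
def mx(Q,x0,x1,y0,y1):
    m=(Q[:,0]>x0)&(Q[:,0]<x1)&(Q[:,1]>y0)&(Q[:,1]<y1); q=Q[m]; return q[np.argsort(-q[:,2])[:3]].round(0).tolist()
print(mx(S,495,690,240,330)); print(mx(S,370,565,-115,-20)); print(mx(S,500,700,340,450)); print('plate',mx(S,600,700,150,240))
```

```text
[[657.0, 240.0, 69.0], [671.0, 242.0, 68.0], [686.0, 244.0, 67.0]]
[[563.0, -66.0, 64.0], [562.0, -58.0, 63.0], [563.0, -70.0, 63.0]]
[[501.0, 428.0, 63.0], [503.0, 402.0, 61.0], [500.0, 397.0, 60.0]]
plate [[694.0, 158.0, 83.0], [699.0, 164.0, 83.0], [699.0, 158.0, 82.0]]
```

>>> {"method": "step_arm", "body": {"plan": [[0.7,0.17,0.3,0.3,0,0,0],[0.7,0.17,0.31,0.5,0,0,0],[0.7,0.17,0.31,0.5,0,0,0],[0.7,0.17,0.31,0.5,0,0,0],[0.7,0,0,0.5,0,0,-0.3],[0.7,0,0,0.4,0,0,-0.3],[0.7,0,0,0,0,0,0],[0.7,0,0,0,0,0,0]]}}

```text
t: 19.75
ee_pos: [591.5, 286.1, 84.1]
orientation: [2.151, 2.29, 0.002]
ft_force: [0.5, -0.5, -0.2]
width: 74.5
grasp_force: 0.0
```

```bash
python3 go.py 590.7 284.9 9
python3 - <<'E'
from m import *
print(R.from_rotvec(get_obs()['orientation']).as_matrix().round(3))
E
```

```text
[591.5 286.1  84.1] 74.54095731935897 [ 0.43  0.64  1.63 -0.    0.87  0.37]
[-0.023 -0.018  1.502]
[[-0.063  0.998  0.001]
 [ 0.998  0.063  0.   ]
 [ 0.     0.001 -1.   ]]
```

>>> {"method": "step_arm", "body": {"plan": [[0.7,-0.02,-0.02,0.4,0,0,0],[0.7,0,0,0.5,0,0,0],[0.7,0,0,0.4,0,0,0],[0.7,0,0,0.2,0,0,0],[0.7,0,0,0,0,0,0],[-1,0,0,0,0,0,0],[-1,0,0,0,0,0,0],[-1,0,0,0,0,0,0],[-1,0,0,0,0,0,0],[-1,0,0,0,0,0,0],[-1,0,0,0,0,0,0],[-1,0,0,0,0,0,0]]}}

```text
t: 21.25
ee_pos: [590.4, 285.2, 8.7]
orientation: [2.15, 2.29, 0.001]
ft_force: [-1.3, -1.5, 5.5]
width: 43.8
grasp_force: 30.0
```

>>> {"method": "step_arm", "body": {"plan": [[-1,0,0,-0.4,0,0,0],[-1,0,0,-0.5,0,0,0],[-1,0,0,-0.6,0,0,0],[-1,0,0,-0.6,0,0,0],[-1,0,0,-0.5,0,0,0.35],[-1,0,0,-0.2,0,0,0.3],[-1,0,0,0,0,0,0],[-1,0,0,0,0,0,0]]}}

```text
t: 22.25
ee_pos: [589.4, 284.8, 147.1]
orientation: [-2.237, -2.205, 0.003]
ft_force: [-0.2, -0.2, -0.5]
width: 43.3
grasp_force: 30.0
```

```bash
python3 go.py 465.2 -65.9 150;python3 - <<'E'
from m import *
print(R.from_rotvec(get_obs()['orientation']).as_matrix().round(3))
E
```

```text
[589.4 284.8 147.1] 43.25257551626204 [ 0.43  0.55  1.61 -0.    0.98  0.45]
[-7.047 -2.384 -0.048]
[[ 0.014  1.    -0.002]
 [ 1.    -0.014 -0.001]
 [-0.001 -0.002 -1.   ]]
```

>>> {"method": "step_arm", "body": {"plan": [[-1,-0.7,-0.24,0,0,0,0],[-1,-0.7,-0.24,0,0,0,0],[-1,-0.7,-0.24,0,0,0,0],[-1,-0.7,-0.24,0,0,0,0],[-1,-0.7,-0.24,0,0,0,0],[-1,-0.7,-0.24,0,0,0,0],[-1,-0.7,-0.24,0,0,0,0],[-1,-0.7,-0.24,0,0,0,0],[-1,-0.7,-0.24,0,0,0,0],[-1,-0.74,-0.22,0,0,0,0],[-1,0,0,0.5,0,0,0],[-1,0,0,0.6,0,0,0],[-1,0,0,0.6,0,0,0],[-1,0,0,0.5,0,0,0],[-1,0,0,0.2,0,0,0],[-1,0,0,0,0,0,0],[-1,0,0,0,0,0,0]]}}

```text
t: 24.38
ee_pos: [466.4, -65.2, 28.8]
orientation: [2.237, 2.205, 0.001]
ft_force: [-0.3, -0.2, -0.3]
width: 43.7
grasp_force: 30.0
```

```bash
python3 go.py 465.2 -65.9 19
```

```text
[466.4 -65.2  28.8] 43.719107999106015 [-0.16  0.54  2.07 -0.    0.53 -0.15]
[-0.014 -0.024  0.195]
```

>>> {"method": "step_arm", "body": {"plan": [[-1,-0.01,-0.02,0.15,0,0,0],[-1,0,0,0.04,0,0,0],[-1,0,0,0,0,0,0],[0.4,0,0,0,0,0,0],[0.4,0,0,0,0,0,0],[0.4,0,0,0,0,0,0],[0.4,0,0,0,0,0,0],[0.4,0,0,-0.3,0,0,0],[0.4,0,0,-0.5,0,0,0],[0.4,0,0,-0.8,0,0,0],[0.4,0,0,-0.9,0,0,0],[0.4,0.5,0,-0.9,0,0,0],[0.4,0.9,0,-0.9,0,0,0],[0.4,0.9,0,0,0,0,0],[0.4,0.9,0,0,0,0,0],[0.4,0,0,0,0,0,0],[0.4,0,0,0,0,0,0]]}}

```text
t: 26.5
ee_pos: [467.0, 93.4, 233.3]
orientation: [2.236, 2.206, -0.0]
ft_force: [-1.0, -0.3, 0.0]
width: 61.4
grasp_force: 0.0
```

```bash
python3 - <<'E'
from m import *
print(get_obs()['ee_pos'].round(1))
for n in('wrist','side'):
    im=grab(n); save(im,n+'5.png'); P=cloud(im)
    def top(c,zlo,zhi,r):
        m=box(P,c,zlo,zhi,r); p=P[m][:,:2].astype(np.float32)
        if len(p)>10: return circ(cv2.convexHull(p).reshape(-1,2)),len(p),np.median(P[m][:,2]).round(1)
    print(n,'tin',top((566,39),62,82,55),'roll',top((466,39),45,60,50))
    print('wax',rect(P,box(P,(465,-66),33,44,50)))
E
python3 go.py 545 350 215
```

```text
[467.   93.4 233.3]
wrist tin (array([566.1,  37.8,  33.7]), 452, np.float64(70.6)) roll (array([467.1,  37.4,  29.9]), 1443, np.float64(50.8))
wax (((465.58966064453125, -51.79533386230469), (35.3461799621582, 43.13114929199219), 89.71063232421875), np.float64(37.7), 697)
side tin (array([564.4,  36.1,  34.9]), 126, np.float64(67.6)) roll (array([465.1,  36.2,  30.6]), 232, np.float64(50.6))
wax (((462.1921081542969, -68.74906921386719), (62.83356475830078, 42.5819091796875), 89.34435272216797), np.float64(36.7), 229)
[467.1  92.7 233.1] 61.50193712057231 [ 0.17  0.19  1.94 -0.    1.01  0.19]
[5.17  1.478 0.36 ]
```

>>> {"method": "step_arm", "body": {"plan": [[0.4,0.86,0.25,0.06,0,0,0],[0.4,0.86,0.25,0.06,0,0,0],[0.4,0.86,0.25,0.06,0,0,0],[0.4,0.86,0.25,0.06,0,0,0],[0.4,0.86,0.25,0.06,0,0,0],[0.4,0.86,0.25,0.06,0,0,0],[0.4,0,0,0,0,0,0],[0.4,0,0,0,0,0,0]]}}

```text
t: 27.6
ee_pos: [545.9, 348.9, 214.4]
orientation: [-2.239, -2.204, 0.003]
ft_force: [-0.1, -0.3, 0.1]
width: 61.0
grasp_force: 0.0
```

```bash
python3 - <<'E'
from m import *
im=grab('wrist'); save(im,'wrist6.png'); P=cloud(im); px=im['pixels'].astype(int)
m=box(P,(597,396),7,25,45); print('z',rect(P,m))
m=box(P,(597,396),11,25,45); print('z11',rect(P,m))
red=(px[...,0]>px[...,1]*1.6)&(px[...,0]>80)
m=box(P,(597,396),10,22,45)&red; print('red',rect(P,m))
E
python3 go.py 597 396 80
```

```text
z (((598.2977905273438, 396.34674072265625), (35.952457427978516, 52.882102966308594), 30.845136642456055), np.float64(14.8), 1259)
z11 (((598.2977905273438, 396.34674072265625), (35.952457427978516, 52.882102966308594), 30.845136642456055), np.float64(14.8), 1248)
red (((598.1588745117188, 396.2638244628906), (35.628929138183594, 52.882102966308594), 30.845136642456055), np.float64(14.8), 1118)
[545.9 348.7 214.6] 61.54061243312558 [ 0.55  0.47  1.58 -0.    1.1   0.57]
[0.965 1.009 2.691]
```

View pics/wrist6.png

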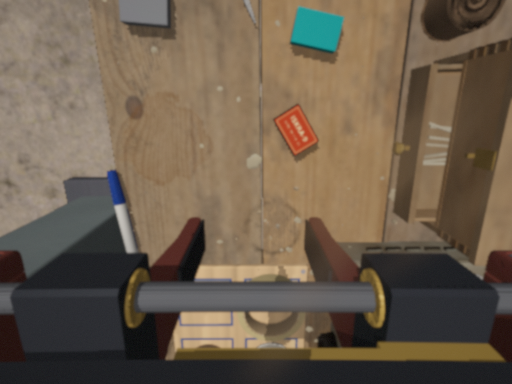

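The red matchbox is at (297,130) with its short side turned about 31° in world. The turquoise one (317,30) and the grey one (147,10) stay untouched. I'll check the drawer clearance while moving above.

>>> {"method": "step_arm", "body": {"plan": [[0.4,0.48,0.51,0.3,0,0,0],[0.4,0.48,0.51,0.3,0,0,0],[0.4,0,0,0.4,0,0,-0.92],[0.4,0,0,0.5,0,0,-0.92],[0.4,0,0,0.5,0,0,-0.92],[0.4,0,0,0.4,0,0,-0.92],[0.4,0,0,0.2,0,0,-0.92],[0.4,0,0,0,0,0,0],[0.4,0,0,0,0,0,0]]}}

```text
t: 28.78
ee_pos: [598.2, 397.0, 85.7]
orientation: [1.556, 2.729, 0.001]
ft_force: [0.4, 1.0, -0.1]
width: 61.6
grasp_force: 0.0
```

```bash
python3 go.py 598.2 396.3 4.5
python3 - <<'E'
from m import *
M=R.from_rotvec(get_obs()['orientation']).as_matrix(); print(np.degrees(np.arctan2(M[1,1],M[0,1])))
a=np.radians(30.8)
for n in('side0','wrist3','wrist1'):
    Q=np.load(n+'.npz')['P'].reshape(-1,3); d=Q[:,:2]-[598.2,396.3]
    u=d@[np.cos(a),np.sin(a)]; v=d@[-np.sin(a),np.cos(a)]
    q=Q[(abs(u)<105)&(abs(v)<50)&(Q[:,2]<130)]
    if len(q): print(n,len(q),q[np.argsort(-q[:,2])[:3]].round(0).tolist())
E
```

```text
[598.2 397.   85.7] 61.5926069264667 [ 0.57  0.71  1.48 -0.    0.95  0.04]
[-0.012 -0.009  1.624]
30.6152305809549
side0 1161 [[489.0, 385.0, 61.0], [496.0, 390.0, 61.0], [486.0, 387.0, 61.0]]
wrist3 8604 [[589.0, 382.0, 17.0], [606.0, 380.0, 17.0], [610.0, 394.0, 17.0]]
wrist1 2740 [[490.0, 387.0, 63.0], [500.0, 395.0, 63.0], [497.0, 393.0, 63.0]]
```

>>> {"method": "step_arm", "body": {"plan": [[0.4,-0.01,-0.01,0.4,0,0,0],[0.4,0,0,0.5,0,0,0],[0.4,0,0,0.4,0,0,0],[0.4,0,0,0.2,0,0,0],[0.4,0,0,0.11,0,0,0],[0.4,0,0,0,0,0,0],[-1,0,0,0,0,0,0],[-1,0,0,0,0,0,0],[-1,0,0,0,0,0,0],[-1,0,0,0,0,0,0],[-1,0,0,0,0,0,0],[-1,0,0,0,0,0,0],[-1,0,0,0,0,0,0]]}}

```text
t: 30.4
ee_pos: [597.8, 397.2, 4.9]
orientation: [1.552, 2.731, 0.001]
ft_force: [-0.7, 0.4, 5.3]
width: 35.7
grasp_force: 30.0
```

>>> {"method": "step_arm", "body": {"plan": [[-1,0,0,-0.3,0,0,0],[-1,0,0,-0.5,0,0,0],[-1,0,0,-0.5,0,0,0],[-1,0,0,-0.5,0,0,0.91],[-1,0,0,-0.5,0,0,0.91],[-1,0,0,-0.5,0,0,0.91],[-1,0,0,-0.2,0,0,0.91],[-1,0,0,0,0,0,0.91],[-1,0,0,0,0,0,0],[-1,0,0,0,0,0,0]]}}

```text
t: 31.65
ee_pos: [597.6, 397.1, 155.2]
orientation: [2.229, 2.214, 0.001]
ft_force: [0.3, 0.3, -0.6]
width: 35.5
grasp_force: 30.0
```

```bash
python3 go.py 465.4 -65.6 150
python3 - <<'E'
from m import *
M=R.from_rotvec(get_obs()['orientation']).as_matrix(); print(np.degrees(np.arctan2(M[1,1],M[0,1])))
E
```

```text
[597.6 397.1 155.2] 35.45161360321175 [0.57 0.63 1.45 0.   1.06 0.58]
[-9.27  -2.584  0.099]
-0.3729195019085553
```

>>> {"method": "step_arm", "body": {"plan": [[-1,-0.71,-0.2,0,0,0,0],[-1,-0.71,-0.2,0,0,0,0],[-1,-0.71,-0.2,0,0,0,0],[-1,-0.71,-0.2,0,0,0,0],[-1,-0.71,-0.2,0,0,0,0],[-1,-0.71,-0.2,0,0,0,0],[-1,-0.71,-0.2,0,0,0,0],[-1,-0.71,-0.2,0,0,0,0],[-1,-0.71,-0.2,0,0,0,0],[-1,-0.71,-0.2,0,0,0,0],[-1,-0.71,-0.2,0,0,0,0],[-1,-0.71,-0.2,0,0,0,0],[-1,-0.73,-0.18,0,0,0,0],[-1,0,0,0.5,0,0,0],[-1,0,0,0.6,0,0,0],[-1,0,0,0.6,0,0,0],[-1,0,0,0.3,0,0,0],[-1,0,0,0,0,0,0],[-1,0,0,0,0,0,0]]}}

```text
t: 34.02
ee_pos: [465.3, -64.4, 55.1]
orientation: [2.23, 2.212, 0.001]
ft_force: [-0.4, -0.5, 0.1]
width: 35.6
grasp_force: 30.0
```

```bash
python3 go.py 465.4 -64.7 43.5
```

```text
[465.3 -64.4  55.1] 35.60147517492658 [-0.16  0.49  2.06 -0.    0.59 -0.15]
[-0.005  0.002  0.233]
```

>>> {"method": "step_arm", "body": {"plan": [[-1,0,0,0.15,0,0,0],[-1,0,0,0.09,0,0,0],[-1,0,0,0,0,0,0],[-1,0,0,0,0,0,0]]}}

```text
t: 34.52
ee_pos: [464.5, -64.4, 42.3]
orientation: [-2.231, -2.212, 0.0]
ft_force: [0.3, -0.1, 0.1]
width: 35.9
grasp_force: 30.0
```

Release, rise and check.

>>> {"method": "step_arm", "body": {"plan": [[0.2,0,0,0,0,0,0],[0.2,0,0,0,0,0,0],[0.2,0,0,0,0,0,0],[0.2,0,0,0,0,0,0],[0.2,0,0,-0.2,0,0,0],[0.2,0,0,-0.4,0,0,0],[0.2,0,0,-0.8,0,0,0],[0.2,0,0,-0.9,0,0,0],[0.2,0.5,0,-0.9,0,0,0],[0.2,0.9,0,-0.9,0,0,0],[0.2,0.9,0,0,0,0,0],[0.2,0.9,0,0,0,0,0],[0.2,0.9,0,0,0,0,0],[0.2,0,0,0,0,0,0],[0.2,0,0,0,0,0,0]]}}

```text
t: 36.4
ee_pos: [466.0, 139.6, 246.8]
orientation: [2.23, 2.213, -0.0]
ft_force: [-0.3, 0.2, 0.6]
width: 52.9
grasp_force: 0.0
```

Run:
```python
from m import *
for n in('wrist','side'):
    im=grab(n); save(im,n+'7.png'); P=cloud(im)
    def top(c,zlo,zhi,r):
        m=box(P,c,zlo,zhi,r); p=P[m][:,:2].astype(np.float32)
        if len(p)>10: return circ(cv2.convexHull(p).reshape(-1,2)),len(p),np.median(P[m][:,2]).round(1)
    print(n,'tin',top((566,39),62,82,55),'roll',top((466,39),45,60,50),'candle',top((562,-65),50,75,50),'tape',top((565,144),28,42,65))
    print('match',rect(P,box(P,(465,-66),47,62,45))); print('wax',rect(P,box(P,(465,-66),32,42,45)))
    if n=='side':
        cv2.imwrite('pics/side7c.png',cv2.resize(im['pixels'][150:300,170:400],None,fx=3.2,fy=3.2,interpolation=cv2.INTER_CUBIC)[...,::-1])
```

```text
wrist tin (array([567. ,  39.3,  32.5]), 177, np.float64(71.0)) roll (array([467. ,  37.7,  29.9]), 1320, np.float64(50.9)) candle (array([558.7, -69.4,  32.7]), 131, np.float64(54.6)) tape (array([565.2, 143.7,  48. ]), 1728, np.float64(34.3))
match (((464.346435546875, -82.69831848144531), (17.587730407714844, 34.29319763183594), 89.35013580322266), np.float64(52.5), 239)
wax (((463.99658203125, -63.53417205810547), (41.79911804199219, 59.75096893310547), 0.4609706401824951), np.float64(33.1), 36)
side tin (array([564.5,  36.2,  34.9]), 124, np.float64(67.7)) roll (array([465. ,  35.6,  30.5]), 228, np.float64(50.4)) candle (array([560.3, -65.7,  38.4]), 141, np.float64(53.1)) tape (array([563.1, 142.6,  48.7]), 190, np.float64(32.8))
match (((462.3729248046875, -65.69976043701172), (38.936946868896484, 56.302433013916016), 0.3883969187736511), np.float64(51.4), 185)
wax (((450.1393737792969, -77.05504608154297), (36.815120697021484, 70.21443939208984), 35.092803955078125), np.float64(36.3), 100)
```

View pics/side7c.png

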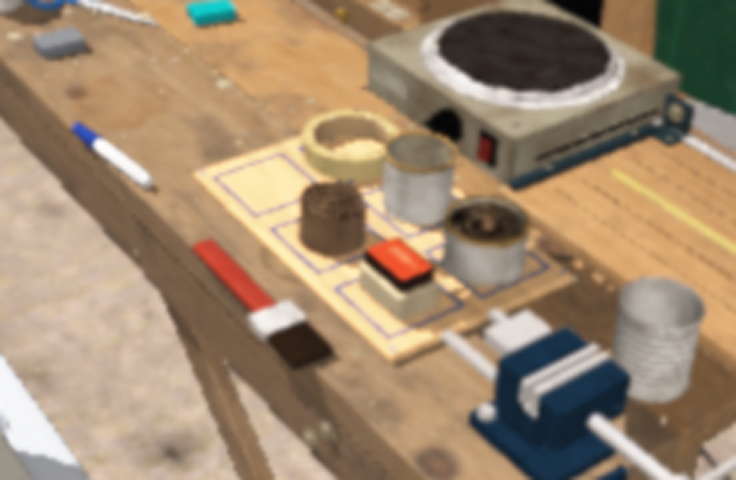

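View pics/wrist7.png

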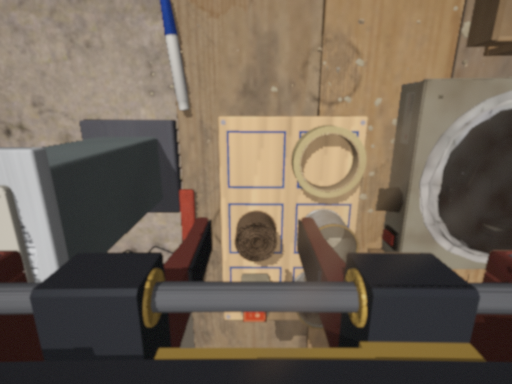

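Both views show the tin, roll, and wax with the matchbox on top in their squares. The candle and tape haven't moved and the arm is clear, so I'm handing in.

```bash
python3 -c "
from workcell import ctrl
print(ctrl.close_job())"
```

```text
the job is handed in; nothing more can be done
None
```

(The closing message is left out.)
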